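# Close the leaf fixture, seat its thumbscrew and back it off a quarter turn

### The arm

A 7-joint arm with a two-finger parallel gripper is mounted at the origin on a cart in front of the work surface, level with it; the furniture and walls round the work are solid. World frame = base frame: x ahead of the robot, y to its left, z up, the work surface at z = 0. Lengths are in m, angles in rad, forces in N, time in s.
With the tool pointing down it reaches from about 0.4 to 0.875 m from the base axis. Payload 19.3 kg.
Tool frame: the origin (TCP) lies at the very end of the fingers, on their centre line; the grasp point (between the pads) lies 19 mm behind it; z points along the fingers, y is the line along which they close (so a half turn about z gives the same grasp; the last joint's range is limited). The gripper opens to 85 mm and grips with 20 to 120 N. Pads are 22 mm wide; open, the fingers measure 114 mm over their backs; the gripper's body (76 mm by 85 mm) begins 54 mm behind the grasp point. The pads swing forward as they close: fully open they stand 13 mm farther back than shut.
Start: joints at [-1.397, 0.521, -0.036, 1.599, 0.021, 1.021, -0.113], TCP at [0.151, 0.607, 0.231] pointing down, gripper open.
Joint ranges: [-2.91, 2.91], [-0.3, 2.13], [-1.5, 1.42], [0.17, 2.43], [-1.26, 4.41], [0.16, 1.93], [-2.52, 2.52]. Speed limits (rad/s): [1.89, 1.89, 2.39, 2.39, 3.01, 3.01, 3.01].

### API

Orientations are given as a 3x3 rotation matrix whose columns are the frame's x, y, z axes.
In Python, from bench import manip gives the robot as it stands.
- The arm moves only by the shell command python3 nudge.py [OPENING], which reads ROWS from standard input. ROWS is a JSON list of rows, 1 to 20 of them, each an object with the fields xyz (a list: dx, dy, dz in shares of the most that a row can go, 1 being 50 mm), rotvec (a list: a rotation vector rx, ry, rz in rad); a field left out counts as zero; each row shifts and turns the commanded pose from where the row before left it, along the tool's axes as they then stand; what a row does not reach is not made up. A row lasts 1/10 s, in which the tool goes at most 0.05 m and 0.15 rad, less where a joint would pass 70% of its speed; a pose out of reach is approached as far as the arm can. OPENING is the finger opening in m, set as the command begins (- or left out keeps the last). The fingers move at their own pace and stop on an object; the grip force is fixed at half the most. Time passes only in rows, so rows that do not move let the fingers close. It prints the time, the measured TCP pose, the force, the opening and the grip force at its end. Input that does not fit is refused with a message, and nothing moves.
- manip.get_obs(): the state, without advancing time (a new reading comes with each control period).
- manip.get_image(name): name is "side" or "top"; returns (picture, depth): 400x640x3 uint8, red, green, blue; 400x640 float32, m along the optical axis (not along the pixel's ray), 0 where there is no reading.
- manip.get_calibration(name): a dict with "K" (3x3 intrinsics, pixels), "k1" (the pictures are not rectified: a ray, as slopes to the right and down, at radius r is drawn at 1 + k1 r^2 times it, then the intrinsics apply), "T" (4x4, takes a point from camera to world coordinates). Camera axes: x right, y down, z forward; pixel columns grow to the right and rows downward; lengths in m; the calibration is good to about 2 mm. A picture is of the moment at which its call begins. get_calibration takes no time and is no camera call.
- manip.job_done(): hands the job in; it is judged then, once.
The state is a dict: "time_s": time; "joint_pos": joint angles; "joint_velocities": joint speeds; "joint_efforts": joint torques, N m; "eef_pos": TCP position; "orientation": TCP orientation; "wrist_force": force on the tool from outside, world axes, zero at the start; "moment": the same for the moment, N m; "width": finger opening in m; "gripper_force": force on a finger pad.
Only numpy, scipy, OpenCV 4.12 (cv2) and the standard library are available. Lean on these libraries where they do the work, as an engineer would, in place of code of your own. Each camera call takes 0.05 s, during which the arm holds its last target. There are 200 camera calls.

### The job

The disc is already loaded in the nest of the fixture on the workbench: swing the fixture's hinged leaf down until it is fully shut, then screw its round black thumbscrew clockwise until it seats. From there back it off a quarter turn and finish still gripping the thumbscrew, holding it steady there with the leaf shut. The disc must stay in its nest, and the small turned parts standing near the fixture must be left where they stand.

Things in the scene. Friction and masses are not known exactly. Their poses are not given: they have to be found in the camera images.
- fixture: Fixed aluminium leaf fixture, base plate 200 x 96 mm, top 14 mm above the bench. Origin: centre of its underside, on the bench; x runs from the tongue end (nearest the robot) to the hinge end, z up. A hinged steel leaf, 66 mm wide, lies over it; shut, its top face is level, 42 mm above the bench. Square nest for the disc at x = +20 mm, walls up to 24 mm above the bench.
- leaf (a joint): Hinge of the steel leaf (rad): 0 = fully shut (rigid stop on the fixture), positive = raised; starts raised 0.5 to 1.0. Hinge axis along the fixture's y through point leaf_hinge. Friction in the hinge (0.45 N m) keeps it wherever it is left; 1 to 4 N down on the tongue shuts it.
- leaf_hinge (a point): Middle of the leaf's hinge axis, at fixture x = +85 mm, 37 mm above the bench; does not move.
- leaf_tongue (a point): Point on the top face of the plain steel push tongue at the free end of the leaf (tongue 36 mm wide; 35 mm of it sticks out past the wide part of the leaf, and this point is 17 mm from its tip). 180 mm from the hinge axis along the leaf, and 5 mm above the hinge axis when shut. z axis: out of the leaf's top face.
- thumbscrew (a joint): Angle of the thumbscrew (rad): 0 = seated, where it meets a rigid stop; negative = unscrewed; clockwise seen from above increases it; a quarter turn is 1.571. It can be unscrewed to -3.4; starts at -2.7 to -1.9. Turning drag 0.06 N m all the way until it seats; it stays where it is left.
- thumbscrew_grip (a point): On the thumbscrew's axis, mid-height of its round black ribbed head (36 mm diameter, 22 mm high; grip across at any yaw). With the leaf shut: axis vertical at fixture x = -50 mm, y = 0; this point 58 mm above the bench when seated (rises 2 mm a turn unscrewed); head's underside 5 mm above the leaf. A pale index line on top points along this point's -x: at the tongue when seated.
- screw_carrier: Hidden stem of the thumbscrew, carries its head; origin on the screw axis at the underside of the head, 46 mm above the bench when shut and seated, z along the axis; rides up and down with the screw and does not turn.
- disc: Steel disc with a small centre hole, 45 mm diameter, 11 mm thick, loose, flat in the square 49 mm nest. Origin: centre of its underside, 14 mm above the bench.
- nest_mid (a point): Centre of the nest's floor, on the fixture, 14 mm above the bench.
- pin: Stepped steel pin standing beside the fixture, 24 mm diameter, 34 mm high; leave alone. Origin: centre of its underside.
- bush: Flanged brass bush standing beside the fixture, 38 mm diameter, 30 mm high; leave alone. Origin: centre of its underside.
- shaft: Flanged steel shaft standing beside the fixture, 42 mm diameter, 50 mm high; leave alone. Origin: centre of its underside.

How it is judged:
On the way, in this order (a step that is already met when the one before it is completed fails the run):
1. the leaf is fully shut (value of joint leaf below 0.06 rad), for 0.2 s.
2. the thumbscrew is screwed in until it seats, the leaf shut (value of joint thumbscrew above -0.08 rad and value of joint leaf below 0.06 rad), for 0.2 s.
At the end, for the whole second after the job is handed in: The leaf is shut (under 0.06 rad), the thumbscrew stands a quarter turn (1.571 rad, within 0.26 rad) back from its seat and at rest, the fingers still grip its head (over 2 N), and the disc lies in the nest (within 8 mm of its centre, not raised 5 mm) (value of joint leaf below 0.06 rad and value of joint thumbscrew between -1.831 and -1.311 rad and velocity of joint thumbscrew between -0.05 and 0.05 rad/s and contact force between the fingers and screw_carrier above 2 N and horizontal distance between disc and nest_mid below 0.008 m and z of disc in the frame of fixture below 0.019 m); the arm keeps its last pose, push and grip.
It fails at once if the stepped pin is moved more than 15 mm or knocked over (distance of pin from where it was at the start of the episode above 0.015 m or angle between pin's own z axis and vertical above 0.3 rad).
It fails at once if the flanged bush is moved more than 15 mm or knocked over (distance of bush from where it was at the start of the episode above 0.015 m or angle between bush's own z axis and vertical above 0.3 rad).
It fails at once if the flanged shaft is moved more than 15 mm or knocked over (distance of shaft from where it was at the start of the episode above 0.015 m or angle between shaft's own z axis and vertical above 0.3 rad).
It also fails if it takes over 70 s, if anything falls off the work surface, if the arm or the gripper's body presses on something with over 40 N, if the wrist force passes 120 N, or if a joint passes its speed limit or range.

## Working session

There is one attempt and no reset: what is moved stays moved. The work goes in short steps, Python scripts to look and compute and a shell command to move; the robot and the scene stay as the last step left them, time stands still between calls to the robot, and variables do not carry over. Pictures are saved under pics/ and viewed, at most 10 in all, crops included, and the job is handed in when it is done.

```bash
ls; mkdir -p pics
cat > h.py <<'E'
import numpy as np, cv2
from bench import manip
def grab(n):
    im,d=manip.get_image(n); np.savez('/tmp/%s.npz'%n,im=im,d=d); return im,d
def rays(n,uv):
    c=manip.get_calibration(n);K=c["K"];uv=np.atleast_2d(uv).astype(float)
    D=np.array([[ (u-K[0][2])/K[0][0],(v-K[1][2])/K[1][1]] for u,v in uv])
    s=D.copy()
    for _ in range(20): s=D/(1+c["k1"]*(s**2).sum(1,keepdims=True))
    return np.c_[s,np.ones(len(s))],np.array(c["T"])
def onplane(n,uv,z):
    r,T=rays(n,uv); w=r@T[:3,:3].T; o=T[:3,3]
    return o+w*((z-o[2])/w[:,2])[:,None]
def bydepth(n,uv,d):
    r,T=rays(n,uv); p=r*np.asarray(d)[:,None]; return p@T[:3,:3].T+T[:3,3]
def cloud(n,d):
    h,w=d.shape; v,u=np.mgrid[:h,:w]; 
    return bydepth(n,np.c_[u.ravel(),v.ravel()],d.ravel()).reshape(h,w,3)
E
python3 - <<'E'
from h import *
for n in("top","side"):
    im,d=grab(n); cv2.imwrite('pics/%s0.png'%n,im[:,:,::-1]); c=manip.get_calibration(n); print(n,c["K"],c["k1"],np.round(c["T"],3))
o=manip.get_obs();print(o)
E
```

```text
bench.py
nudge.py
pics
top [[501.91300357   0.         317.17975228]
 [  0.         501.91300357 201.21397071]
 [  0.           0.           1.        ]] -0.14718482483019377 [[-0.035 -0.976  0.217  0.37 ]
 [-0.999  0.034 -0.01   0.25 ]
 [ 0.002 -0.217 -0.976  0.975]
 [ 0.     0.     0.     1.   ]]
side [[476.45471033   0.         317.28152649]
 [  0.         476.45471033 208.85592359]
 [  0.           0.           1.        ]] -0.10045800938161614 [[ 0.989 -0.065  0.132  0.452]
 [-0.147 -0.367  0.919 -0.534]
 [-0.011 -0.928 -0.373  0.398]
 [ 0.     0.     0.     1.   ]]
{'time_s': 0.1, 'joint_pos': array([-1.39722   ,  0.52195873, -0.03633354,  1.59989244,  0.02120487,
        1.02112321, -0.11281249]), 'joint_velocities': array([-6.20485828e-04, -1.62220399e-03, -4.55431885e-04, -1.89324165e-03,
        1.14244374e-04, -1.13254329e-03, -2.65183398e-05]), 'joint_efforts': array([ 1.98508613e-03, -9.28470898e+01,  1.98337823e+00, -3.70534372e+01,
        1.81948801e-02,  5.33701270e-03, -1.24678414e-05]), 'eef_pos': array([0.15081705, 0.60624163, 0.2308015 ]), 'orientation': array([[-9.70429387e-01,  2.41385120e-01, -1.71942721e-04],
       [ 2.41385171e-01,  9.70428893e-01, -9.81660327e-04],
       [-7.01000113e-05, -9.94136452e-04, -9.99999503e-01]]), 'wrist_force': array([ 0.40630973,  0.02559401, -0.1444319 ]), 'moment': array([-0.04654581, -0.02932302,  0.02297662]), 'gripper_force': 0.0, 'width': 0.08550006353523927}
```

View pics/top0.png

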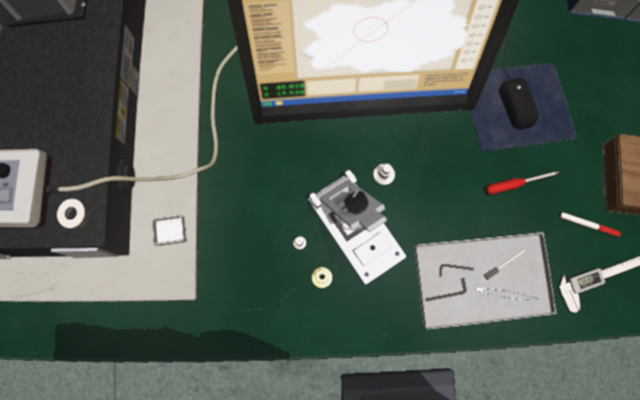

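View pics/side0.png

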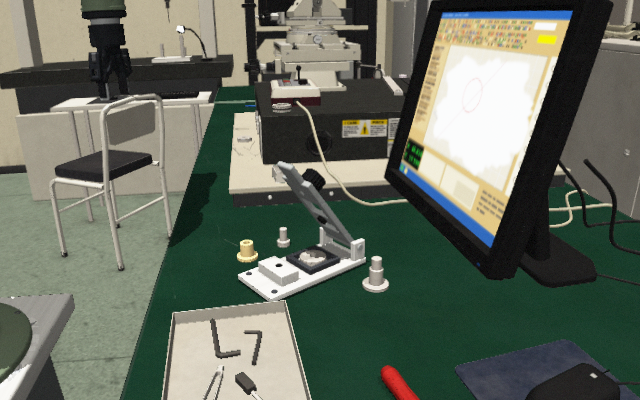

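The top view shows the fixture at about (357,228). Its hinge is up-left near (335,188), the leaf is raised with the black screw at (357,203), and the tongue end of the base is at (385,262). The shaft is at (384,174), the pin at (299,242) and the bush at (321,277). The side view confirms that the leaf is raised and the disc is in its nest.

```bash
cat > m.py <<'E'
from h import *
Z=np.load('/tmp/top.npz');im,d=Z['im'],Z['d'];P=cloud('top',d)
hsv=cv2.cvtColor(im,cv2.COLOR_RGB2HSV)
z=P[...,2]; v,u=np.mgrid[:400,:640]
roi=(u>290)&(u<412)&(v>155)&(v<295)
bp=roi&(z>.009)&(z<.019)&(hsv[...,2]>150)&(hsv[...,1]<60)
n,l,s,c=cv2.connectedComponentsWithStats(bp.astype(np.uint8))
k=1+s[1:,4].argmax(); print('base comp',s[k],np.round(P[l==k].mean(0),4))
# base outline: lower end corners
pts=np.argwhere(l==k)[:,::-1]
Q=onplane('top',pts,.014)
r=cv2.minAreaRect(Q[:,:2].astype(np.float32)*1000);print('rect mm',r,cv2.boxPoints(r).round(1).tolist())
# objects
for nm,(a,b) in dict(shaft=(384,174),pin=(299,242),bush=(321,277)).items():
    m=((u-a)**2+(v-b)**2<15**2)&(z>.008)&~(l==k)&((hsv[...,1]<110)|(z>.015))
    print(nm,m.sum(),P[m].mean(0).round(3),'zmax',z[m].max().round(3))
# leaf/screw points
m=roi&(z>.05)&(u>315); print('high',m.sum(),'z max',z[m].max())
C=manip.get_calibration('top')
cv2.imwrite('pics/crop.png',cv2.resize(np.hstack([im[150:300,290:415,::-1],cv2.applyColorMap((np.clip(z[150:300,290:415]/.2,0,1)*255).astype(np.uint8),cv2.COLORMAP_JET)]),None,fx=3.2,fy=3.8,interpolation=cv2.INTER_NEAREST))
mon=(v<115)&(u>230)&(u<520)&(z>.03)
print('monitor min x',np.percentile(P[mon][:,0],[0,1,5]),'z',z[mon].min(),z[mon].max(),'y',P[mon][:,1].min(),P[mon][:,1].max())
E
python3 m.py
```

```text
base comp [ 314  206   92   78 1801] [0.4867 0.1515 0.0143]
rect mm ((521.93505859375, 160.943359375), (179.414794921875, 96.51701354980469), 31.162212371826172) [[420.20001220703125, 155.8000030517578], [470.1000061035156, 73.19999694824219], [623.7000122070312, 166.10000610351562], [573.7000122070312, 248.6999969482422]]
shaft 173 [0.63  0.11  0.048] zmax 0.975
pin 112 [0.499 0.276 0.046] zmax 0.975
bush 139 [0.436 0.237 0.031] zmax 0.975
high 2000 z max 0.9754050691904432
monitor min x [0.37042815 0.72657702 0.73393059] z 0.03015000356303643 0.9754050691904432 y -0.19724516191262148 0.35710455398699864
```

View pics/crop.png

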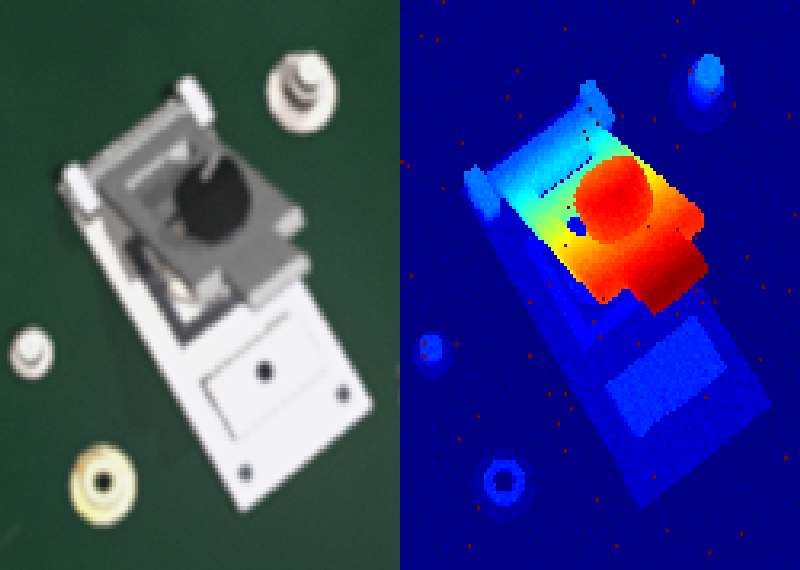

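The crop shows the leaf plane with the tongue at the lower right, the black head with its pale index line pointing up toward the hinge side, and the hinge lugs at the upper left. The base width measures 96.5 mm against the given 96. Next I'll get the leaf angle and the tongue position, and check both against the hinge.

```bash
cat > f.py <<'E'
from h import *
th=np.deg2rad(31.16);X=np.array([np.cos(th),np.sin(th)]);Y=np.array([-X[1],X[0]])
F=np.array([.44515,.1145])+.1*X
def tofix(P): q=P[...,:2]-F; return np.stack([q@X,q@Y,P[...,2]],-1)
def leafang(n='top'):
    im,d=grab(n);Q=tofix(cloud(n,d));g=im.max(2)
    m=(np.abs(Q[...,1])<.033)&(Q[...,0]<.075)&(Q[...,0]>-.12)&(Q[...,2]>.034)&(Q[...,2]<.3)&(d>0)
    return im,Q,m
if __name__=="__main__":
    im,Q,m=leafang()
    p=Q[m]; rho=np.hypot(p[:,0]-.085,p[:,2]-.037); a=np.arctan2(p[:,2]-.037,.085-p[:,0])
    for lo,hi in((.03,.08),(.08,.11),(.11,.125),(.125,.155),(.155,.167),(.167,.18),(.18,.21)):
        k=(rho>lo)&(rho<hi); print(lo,hi,k.sum(),np.percentile(a[k],[10,50,90]).round(3) if k.any() else '')
    k=rho>.168; print('tongue fix',p[k].mean(0),'y range',np.percentile(p[k][:,1],[2,98]),'rho max',np.percentile(rho[k],99))
    o=manip.get_obs()
    print('F',F,'hinge',F+.085*X,'screw',F-.05*X,'tongue shut',F-.095*X)
E
python3 f.py
```

```text
0.03 0.08 415 [0.882 0.991 1.047]
0.08 0.11 78 [0.953 0.971 0.985]
0.11 0.125 79 [0.909 0.967 0.975]
0.125 0.155 668 [-0.009  0.993  1.163]
0.155 0.167 288 [0.925 0.959 1.115]
0.167 0.18 102 [0.948 0.956 0.962]
0.18 0.21 223 [0.922 0.951 0.958]
tongue fix [-0.02450199  0.001202    0.18930181] y range [-0.01652942  0.01737656] rho max 0.2000134517187016
F [0.53072257 0.16624297] hinge [0.60345926 0.2102245 ] screw [0.48793629 0.14037149] tongue shut [0.44942863 0.11708715]
```
Angle: at r=180, arctan(5/180)=0.028 offset → leaf ≈0.955-0.028=0.926 rad. y centre 0.4-1.2mm. good. 

The leaf sits at about 0.93 rad, the tongue centreline is within about 1 mm, and rho max is 200 mm against the expected 197, so the measurements agree. I'll close the fingers and move above the raised tongue.

Units first: shifts go in shares of 50 mm. So -0.035 m is -0.7, -0.027 m is -0.54.

```bash
echo '[{"xyz": [-0.7, -0.54, -0.12]}, {"xyz": [-0.7, -0.54, -0.12]}, {"xyz": [-0.7, -0.54, -0.12]}, {"xyz": [-0.7, -0.54, -0.12]}, {"xyz": [-0.7, -0.54, -0.12]}, {"xyz": [-0.7, -0.54, 0]}, {"xyz": [-0.7, -0.54, 0]}, {"xyz": [-0.7, -0.54, 0]}, {"xyz": [-0.7, -0.54, 0]}, {"xyz": [-0.7, -0.54, 0]}, {"xyz": [-0.7, -0.54, 0]}, {"xyz": [-0.7, -0.54, 0]}, {"xyz": [-0.7, -0.54, 0]}, {}, {}]' | python3 nudge.py 0
```

Run:
```python
from f import *
o=manip.get_obs();print(o['joint_pos'].round(3),o['eef_pos'],tofix(o['eef_pos']),o['wrist_force'])
im,d=grab('side');cv2.imwrite('pics/s1.png',im[100:330,180:420,::-1].repeat(2,0).repeat(2,1))
```

```text
time_s: 1.65
eef_pos: [0.5078, 0.1553, 0.261]
orientation: [[-0.97, 0.243, -0.001], [0.243, 0.97, -0.0], [0.001, -0.0, -1.0]]
wrist_force: [-0.3, 1.3, -0.4]
width: 0.0
gripper_force: 0.0
[-0.532  0.342  0.161  1.819 -0.065  0.986  0.98 ] [0.50783658 0.1552845  0.26098121] [-0.02525437  0.00246445  0.26098121] [-0.29682032  1.30673824 -0.37553385]
```

View pics/s1.png

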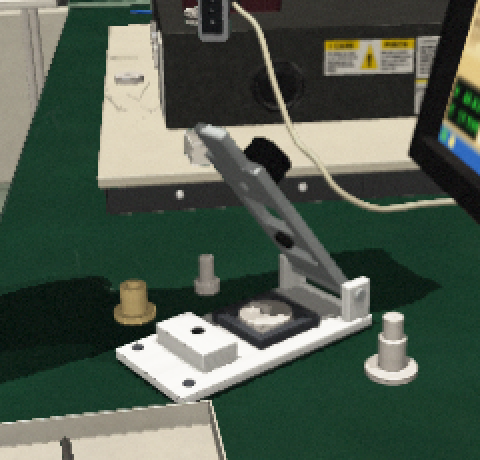

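The closed fingertips, at crop (213,40), hang over the tongue at (205,130), and the neighbouring parts are clear. I'll push the tongue down along its arc.

To row units: 0.02 m is 0.4, 0.0115 m is 0.23.

```bash
echo '[{"xyz": [0, 0, 0.4]}, {"xyz": [0, 0, 0.4]}, {"xyz": [0, 0, 0.4]}, {"xyz": [0.14, -0.14, 0.22]}, {"xyz": [0.14, -0.14, 0.22]}, {"xyz": [0.14, -0.14, 0.22]}, {"xyz": [0.084, -0.084, 0.21]}, {"xyz": [0.084, -0.084, 0.21]}, {"xyz": [0.084, -0.084, 0.21]}, {"xyz": [0.084, -0.084, 0.21]}, {"xyz": [0.056, -0.056, 0.23]}, {"xyz": [0.056, -0.056, 0.23]}, {"xyz": [0.056, -0.056, 0.23]}, {"xyz": [0.056, -0.056, 0.23]}, {"xyz": [0, 0, 0.18]}, {"xyz": [0, 0, 0.18]}, {"xyz": [0, 0, 0.18]}, {"xyz": [0, 0, 0.12]}]' | python3 nudge.py
python3 - <<'E'
from f import *
o=manip.get_obs();print(o['joint_pos'].round(3),tofix(o['eef_pos']))
im,d=grab('side');cv2.imwrite('pics/s2.png',im[100:330,180:420,::-1].repeat(2,0).repeat(2,1))
E
```

```text
time_s: 3.5
eef_pos: [0.4482, 0.1206, 0.0466]
orientation: [[-0.971, 0.241, -0.0], [0.241, 0.971, -0.0], [0.0, -0.0, -1.0]]
wrist_force: [0.0, 0.1, 0.4]
width: 0.0
gripper_force: 0.3
[-0.457  0.593  0.087  2.15  -0.124  0.404  1.056] [-0.09425089  0.00362152  0.04656494]
```

View pics/s2.png

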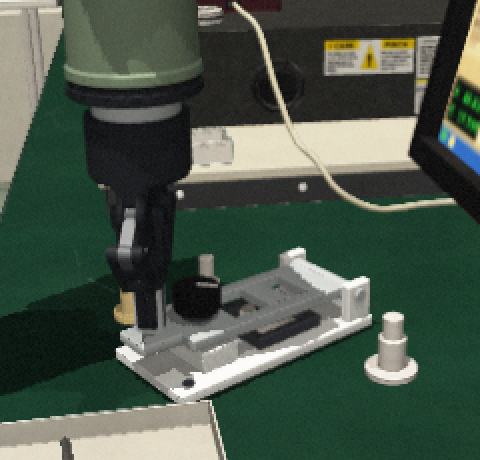

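The leaf is nearly shut and the fingertips are on the tongue at crop (148,325). I'll press the last few millimetres.

To row units: 0.002 m is 0.04, 0.001 m is 0.02.

```bash
echo '[{"xyz": [0, 0, 0.04]}, {"xyz": [0, 0, 0.04]}, {"xyz": [0, 0, 0.02]}, {"xyz": [0, 0, 0.02]}, {}, {}]' | python3 nudge.py
```

```text
time_s: 4.15
eef_pos: [0.4484, 0.1204, 0.0419]
orientation: [[-0.97, 0.242, 0.0], [0.242, 0.97, 0.0], [-0.0, 0.0, -1.0]]
wrist_force: [-3.9, -1.5, 14.6]
width: 0.0003
gripper_force: 7.4
```

The leaf is shut: the tip is at z = 41.9 mm against 42 expected, with 14.6 N on the tool. I'll lift and step aside to look at the head.

To row units: -0.01 m is -0.2, -0.04 m is -0.8.

```bash
echo '[{"xyz": [0, 0, -0.4]}, {"xyz": [0, 0, -0.8]}, {"xyz": [0, 0, -0.8]}, {"xyz": [-0.2, -0.8, 0]}, {"xyz": [-0.2, -0.8, 0]}, {"xyz": [-0.2, -0.8, 0]}, {"xyz": [-0.2, -0.8, 0]}, {"xyz": [-0.2, -0.8, 0]}, {}]' | python3 nudge.py 0.085
python3 - <<'E'
from f import *
im,Q,m=leafang()
P=F-.05*X
a,b=Q[...,0],Q[...,1]
print('tongue z',np.median(Q[(a<-.08)&(a>-.11)&(abs(b)<.014)][:,2]))
g=im.max(2)
h=(np.hypot(a+.05,b)<.03)&(Q[...,2]>.055)&(Q[...,2]<.085)
# head: dark & raised top
ys,xs=np.where(h); print(h.sum(),'head z',np.median(Q[h][:,2]))
T=tofix(onplane('top',np.c_[xs,ys],.0695))
c,r=cv2.minEnclosingCircle((T[:,:2]*1000).astype(np.float32)); print('enclosing',c,r,'mean',T.mean(0)*1000)
line=h&(g>90); yl,xl=np.where(line); L=tofix(onplane('top',np.c_[xl,yl],.0695))[:,:2]
mid=T[:,:2].mean(0); dv=L.mean(0)-mid; print('line n',len(L),L.mean(0)*1000,'dir deg fix',np.degrees(np.arctan2(dv[1],dv[0])))
cv2.imwrite('pics/t3.png',cv2.resize(im[170:290,290:410,::-1],None,fx=5,fy=5,interpolation=0))
E
```

```text
time_s: 5.05
eef_pos: [0.4481, -0.0911, 0.1417]
orientation: [[-0.969, 0.248, 0.001], [0.248, 0.969, -0.002], [-0.001, -0.001, -1.0]]
wrist_force: [-0.1, 1.0, -0.4]
width: 0.085
gripper_force: 0.0
tongue z 0.042564039749879545
317 head z 0.06948697776391832
enclosing (-51.63040542602539, 1.3113235235214233) 19.29168128967285 mean [-51.84435115   1.27241943  69.5       ]
line n 59 [-48.4542828   -6.14141022] dir deg fix -65.42714565688522
```

View pics/t3.png

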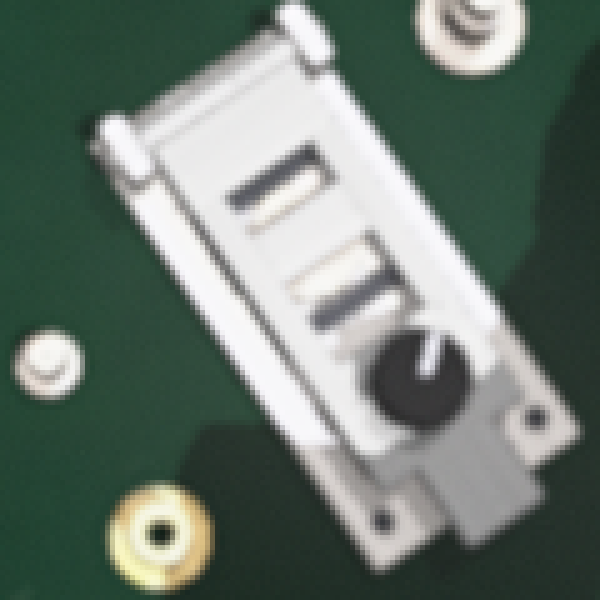

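The head is a dark disc centred at crop (420,380). Its pale index line runs to (433,335), which is about −47° in the fixture frame, so the screw is at about −2.32 rad, within the stated range. The leaf is flat at 42.5 mm and the head top is at 69.5 mm, both as expected. I'll move over the head and yaw back about 0.9 rad for a full-turn range.

To row units: 0.039 m is 0.78, 0.0033 m is 0.066.

```bash
echo '[{"xyz": [0.066, 0.78, 0]}, {"xyz": [0.066, 0.78, 0]}, {"xyz": [0.066, 0.78, 0]}, {"xyz": [0.066, 0.78, 0]}, {"xyz": [0.066, 0.78, 0]}, {"xyz": [0.066, 0.78, 0]}, {"rotvec": [0, 0, -0.15]}, {"rotvec": [0, 0, -0.15]}, {"rotvec": [0, 0, -0.15]}, {"rotvec": [0, 0, -0.15]}, {"rotvec": [0, 0, -0.15]}, {"rotvec": [0, 0, -0.15]}, {}, {}]' | python3 nudge.py
python3 - <<'E'
from f import *
o=manip.get_obs();print(o['joint_pos'].round(3),o['eef_pos'],tofix(o['eef_pos']))
e=np.r_[F-.0508*X+.0006*Y,.046]-o['eef_pos'];print('delta tool',o['orientation'].T@e)
E
```

```text
time_s: 6.5
eef_pos: [0.4857, 0.1465, 0.1414]
orientation: [[-0.795, -0.607, 0.0], [-0.607, 0.795, 0.0], [-0.0, 0.0, -1.0]]
wrist_force: [0.7, -0.3, 1.0]
width: 0.0848
gripper_force: 0.0
[-0.332  0.464 -0.102  1.986  0.071  0.695  1.746] [0.48566368 0.14647033 0.14135954] [-0.048789    0.00639485  0.14135954]
delta tool [ 0.00264146 -0.00556514  0.09535785]
```

To row units: 0.02 m is 0.4, 0.015 m is 0.3.

```bash
echo '[{"xyz": [0.052, -0.112, 0]}, {"xyz": [0, 0, 0.4]}, {"xyz": [0, 0, 0.4]}, {"xyz": [0, 0, 0.4]}, {"xyz": [0, 0, 0.3]}, {"xyz": [0, 0, 0.2]}, {"xyz": [0, 0, 0.12]}, {"xyz": [0, 0, 0.08]}, {"xyz": [0, 0, 0.02]}, {}]' | python3 nudge.py
echo '[{}, {}, {}, {}, {}, {}, {}, {}]' | python3 nudge.py 0.02
```

```text
time_s: 7.5
eef_pos: [0.4874, 0.14, 0.0456]
orientation: [[-0.793, -0.61, 0.0], [-0.61, 0.793, 0.0], [-0.0, -0.0, -1.0]]
wrist_force: [-0.1, 0.7, 0.0]
width: 0.085
gripper_force: 0.0
time_s: 8.3
eef_pos: [0.4868, 0.1407, 0.0457]
orientation: [[-0.792, -0.611, -0.0], [-0.611, 0.792, 0.001], [-0.0, 0.001, -1.0]]
wrist_force: [-6.2, 3.9, 10.6]
width: 0.0345
gripper_force: 58.5
```

Gripped at a width of 34.5 mm with 58 N. Now turning clockwise (+rz, tool pointing down).

```bash
echo '[{"rotvec": [0, 0, 0.12]}, {"rotvec": [0, 0, 0.12]}, {"rotvec": [0, 0, 0.12]}, {"rotvec": [0, 0, 0.12]}, {"rotvec": [0, 0, 0.12]}, {"rotvec": [0, 0, 0.12]}, {"rotvec": [0, 0, 0.12]}, {"rotvec": [0, 0, 0.12]}, {"rotvec": [0, 0, 0.12]}, {"rotvec": [0, 0, 0.12]}, {"rotvec": [0, 0, 0.12]}, {"rotvec": [0, 0, 0.12]}, {"rotvec": [0, 0, 0.12]}, {"rotvec": [0, 0, 0.12]}, {"rotvec": [0, 0, 0.12]}, {"rotvec": [0, 0, 0.12]}, {}, {}]' | python3 nudge.py
cat > s.py <<'E'
from f import *
o=manip.get_obs();y=o['orientation'][:,1]
print('j7',o['joint_pos'][6].round(3),'cw from grip',((np.arctan2(.792,-.611)-np.arctan2(y[1],y[0]))%(2*np.pi)).round(3),'M',o['moment'].round(2),'F',o['wrist_force'].round(1),tofix(o['eef_pos']).round(4))
E
python3 s.py
```

```text
time_s: 10.1
eef_pos: [0.4858, 0.138, 0.0452]
orientation: [[-0.301, 0.954, -0.003], [0.954, 0.301, -0.002], [-0.001, -0.003, -1.0]]
wrist_force: [-8.6, -11.9, 10.3]
width: 0.0344
gripper_force: 59.2
j7 0.423 cw from grip 1.923 M [-2.72  1.79 -0.09] F [ -8.6 -11.9  10.3] [-0.0531 -0.0009  0.0452]
```

```bash
echo '[{"rotvec": [0, 0, 0.1]}, {"rotvec": [0, 0, 0.1]}, {"rotvec": [0, 0, 0.1]}, {}, {}]' | python3 nudge.py >/dev/null; python3 s.py
echo '[{"rotvec": [0, 0, 0.08]}, {"rotvec": [0, 0, 0.08]}, {}, {}]' | python3 nudge.py>/dev/null; python3 s.py
```

```text
j7 0.213 cw from grip 2.223 M [-2.77  2.4   0.02] F [-10.6 -13.5  10.7] [-0.0536 -0.0007  0.0451]
j7 0.101 cw from grip 2.38 M [-1.7   2.46  0.89] F [-11.6  -8.9   9.2] [-0.0532  0.0002  0.045 ]
```

```bash
echo '[{"rotvec": [0, 0, 0.04]}, {}, {}]' | python3 nudge.py>/dev/null; python3 s.py
echo '[{"rotvec": [0, 0, 0.04]}, {}, {}]' | python3 nudge.py>/dev/null; python3 s.py
```

```text
j7 0.072 cw from grip 2.42 M [-0.54  2.24  0.66] F [-10.1  -3.3   6.6] [-0.0526  0.0008  0.045 ]
j7 0.043 cw from grip 2.46 M [0.24 1.99 0.61] F [-9.9 -0.3  5.5] [-0.0522  0.0013  0.045 ]
```

The moment saturated at about 0.6–0.9 N m after about 2.35 rad, which matches the expected 2.32, so the screw is seated. Backing off a quarter turn.

```bash
echo '[{"rotvec": [0, 0, -0.1]}, {"rotvec": [0, 0, -0.1]}, {"rotvec": [0, 0, -0.1]}, {"rotvec": [0, 0, -0.1]}, {"rotvec": [0, 0, -0.1]}, {"rotvec": [0, 0, -0.1]}, {"rotvec": [0, 0, -0.1]}, {"rotvec": [0, 0, -0.1]}, {"rotvec": [0, 0, -0.1]}, {"rotvec": [0, 0, -0.1]}, {"rotvec": [0, 0, -0.1]}, {"rotvec": [0, 0, -0.1]}, {"rotvec": [0, 0, -0.1]}, {"rotvec": [0, 0, -0.1]}, {"rotvec": [0, 0, -0.1]}, {"rotvec": [0, 0, -0.09]}, {}, {}, {}, {}]' | python3 nudge.py; python3 s.py
python3 - <<'E'
from f import *
for n,(a,b,c,e) in dict(top=(150,300,280,420),side=(150,300,230,380)).items():
    im,d=grab(n); i=cv2.resize(im[a:b,c:e,::-1],(400,400),interpolation=0); globals()[n]=i
cv2.imwrite('pics/end.png',np.hstack([top,side]))
E
```

```text
time_s: 13.6
eef_pos: [0.4846, 0.1398, 0.0452]
orientation: [[-0.977, 0.212, -0.005], [0.212, 0.977, -0.001], [0.005, -0.002, -1.0]]
wrist_force: [-14.3, -0.0, 13.8]
width: 0.0337
gripper_force: 60.0
j7 1.139 cw from grip 0.87 M [0.   3.31 0.04] F [-14.3  -0.   13.8] [-0.0531  0.0012  0.0452]
```

View pics/end.png

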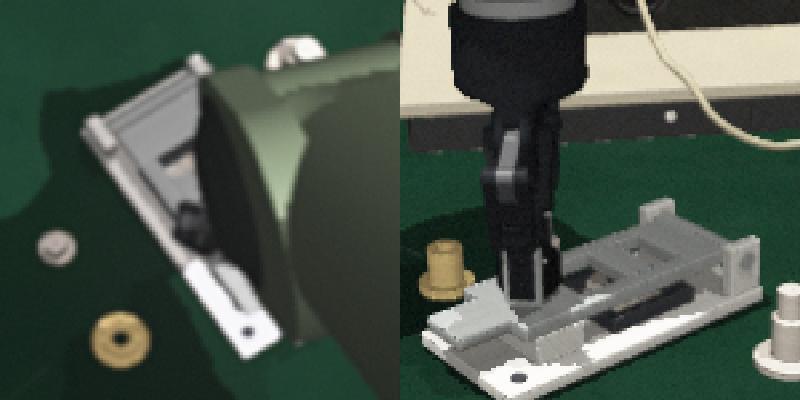

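The end picture shows the leaf flat, the fingers around the head at side crop (525,275), and the bush, pin and shaft all standing. Measured yaw is 1.59 rad back from the seat, with a 60 N grip and almost no residual twist.

```bash
python3 -c "
from bench import manip
o=manip.get_obs();print(o['joint_velocities'].round(3));print(manip.job_done())"
```

```text
[-0.001  0.002 -0.001 -0.003 -0.002 -0.    -0.   ]
the job is handed in; nothing more can be done
None
```

The job is handed in with the leaf shut and the thumbscrew seated, then backed off about 1.59 rad (target 1.571) by tool yaw and still gripped at 60 N; its index line was hidden, so that angle wasn't checked by camera, and no verdict came back.

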